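Build two level packer rests for a seat blank

TASK

Build two level rests for the seat blank that is to be edged next. On the black ribbed rubber pad lay the long brown block, centred and lengthwise along the pad, and on top of it the thin pale batten, centred and lengthwise along the block; in the middle of the tan cork pad lay the dark red block, lengthwise along the pad, and centred on top of it the pale square packer. Leave the bearing, the blue tin, the glue tub and the spanner where they are.

Things in the scene. Friction and masses are not known exactly. Their poses are not given: they have to be found in the camera images.
- rubber_pad: black rubber anti-slip pad with fine ribs, fixed to the worktop, 70 (x) x 100 (y) x 6 mm thick; origin at the centre of its underside, z up, its top is at z = 6 mm; its y axis runs along its long side
- cork_pad: tan cork anti-slip pad, fixed to the worktop, 70 (x) x 100 (y) x 4 mm thick; origin at the centre of its underside, z up, its top is at z = 4 mm; its y axis runs along its long side
- long_block: loose long block of mid-brown wood, 30 (x) x 85 (y) x 30 mm high, about 50 g; origin at the centre of its underside, z up; its y axis runs along its length
- batten: loose thin flat offcut of pale wood, 26 (x) x 90 (y) x 12 mm high, about 12 g; origin at the centre of its underside, z up; its y axis runs along its length
- dark_block: loose dark red-brown hardwood block, 34 (x) x 60 (y) x 24 mm high, about 30 g; origin at the centre of its underside, z up; its y axis runs along its length
- square_packer: loose pale square pine packer, 45 (x) x 45 (y) x 20 mm high, about 20 g; origin at the centre of its underside, z up; x and y axes square to its sides. It may lie any way round on the dark block
- bearing: bystander: loose bright steel ball bearing ring lying flat, 39 mm across, 12 mm high; origin at the centre of its underside, z up
- parts_box: bystander: loose flat blue tin, 73 (x) x 103 (y) x 32 mm high; origin at the centre of its underside, z up
- glue_tub: bystander: loose off-white tub, 100 mm across, 92 mm high; origin at the centre of its underside, z up
- spanner: bystander: loose steel open-ended spanner lying flat, 23 (x) x 161 (y) x 9 mm; origin at the centre of its underside, z up

How it is judged:
By the outcome, as a careful person would: the job done as asked, in the order asked, and still so for the second after the job is handed in, with the robot touching nothing.
It also fails if it takes over 109 s, if anything falls off the work surface, if the arm or the gripper's body presses on something with over 40 N, if the wrist force passes 120 N, or if a joint passes its speed limit or range.

ROBOT

A 6-joint arm with a two-finger parallel gripper is mounted at the origin on the work surface; the furniture and walls round the work are solid. World frame = base frame: x ahead of the robot, y to its left, z up, the work surface at z = 0. Lengths are in m, angles in rad, forces in N, time in s.
With the tool pointing down it reaches from about 0.225 to 0.875 m from the base axis. Payload 3.4 kg.
Tool frame: the origin (TCP) lies midway between the tips of the shut fingers; the grasp point (between the pads) lies 19 mm behind it (manip.pinch_z is the z of the grasp point in the tool frame, in m); z points along the fingers, x is the direction in which the jaws open and shut, and the axes are right-handed (so a half turn about z gives the same grasp; the last joint's range is limited). The gripper opens to 85 mm and grips with 20 to 120 N. Pads are 22 mm wide; open, the fingers measure 114 mm over their backs; the gripper's body (76 mm by 85 mm) begins 54 mm behind the grasp point. The pads swing forward as they close: fully open they stand 13 mm farther back than shut.
Start: joints at [1.134, 0.276, 1.505, -0, 1.361, -0.121], TCP at [0.179, 0.547, 0.231] pointing down, gripper open.
Joint ranges: [-2.89, 2.89], [-0.75, 2.08], [0.22, 2.7], [-1.18, 4.32], [0.11, 2.71], [-2.7, 2.7]. Speed limits (rad/s): [2.57, 2.57, 3.14, 3.14, 3.14, 3.14].

INTERFACE

Orientations are given as a unit quaternion [w, x, y, z].
In Python, from rig import manip gives the robot as it stands. The module is installed in compiled form; this text tells all that it offers.
- The arm moves only by the tool drive_tool, never from a script. Its argument "steps" is a list of rows, each a list of 5 numbers: the shift along the tool's x, y, z in mm, then the turn about the tool's z in rad, then the gripper command: -1 is shut, 1 is fully open, values between are in proportion. A call has 1 to 5 rows; each row is the pose to reach, as a shift and turn from the pose measured when the call began, along the tool's axes at that moment; what a row does not reach only later rows make up. A row lasts 1/10 s, in which the tool goes at most 50 mm and 8.59 degrees, less where a joint would pass 70% of its speed; a pose out of reach is approached as far as the arm can. A call with a gripper value outside its range is refused whole. The fingers move at their own pace and stop on an object; "squeeze" is the grip in N (left out, the last holds). Time passes only in rows, so rows that repeat a pose let the fingers close. It gives the time, the measured TCP pose, the force and the opening at its end, in the units of the state.
- manip.get_state(): the state, without advancing time (a new reading comes with each control period).
- manip.get_image(name): name is "scene" or "top" or "wrist"; returns the picture (420x560x3 uint8, blue, green, red); there is no depth.
- manip.get_calibration(name): a dict with "camera_matrix" (3x3 intrinsics, pixels), "rvec" (rotation vector, rad) and "tvec" (3), from world to camera coordinates, as OpenCV has them. Camera axes: x right, y down, z forward; pixel columns grow to the right and rows downward; lengths in m; the calibration is good to about 2 mm. A picture is of the moment at which its call begins: read the wrist's pose just before it. get_calibration takes no time and is no camera call; for the wrist camera it gives the pose at the moment of the call.
- manip.sign_off(): hands the job in, once; it reports no verdict.
Trained networks look in the newest picture that a camera, given by its name, has taken for a name from the list of things; names that differ only in an ending like _2 or _b are one class to them, and where a whole thing is asked for, a point or a joint stands for the part that bears it (a point fixed in the world has none). Each returns a list of dicts, best first, with "conf" (0 to 1); they miss things now and then, are a little off and sometimes report something else, mostly with a low value. They report only what shows in the picture. A call takes as long as a camera call.
- manip.masks_of(camera, name): "pixels" (420x560 bool, what is visible of it) and "location" ([column, row] in pixels, amid what is visible of it).
The state is a dict: "clock": time; "qpos": joint angles; "qd": joint speeds; "effort": joint torques, N m; "position": TCP position; "ee_rot": TCP orientation; "contact_force": force on the tool from outside, world axes, zero at the start; "moment": the same for the moment, N m; "width": finger opening in m.
Only numpy, scipy, OpenCV 4.12 (cv2) and the standard library are available. Lean on these libraries where they do the work, as an engineer would, in place of code of your own. Each camera call takes 0.05 s, during which the arm holds its last target.

## Working session

There is one attempt and no reset: what is moved stays moved. The work goes in short steps, Python scripts to look and compute and a tool call to move; the robot and the scene stay as the last step left them, time stands still between calls to the robot, and variables do not carry over. Pictures are saved under pics/ and viewed, and the job is handed in when it is done.

Besides the shell and the picture viewer there is one more tool, called as a command line: name --pt "numbers of a row" for each row, then --argument value for the rest. drive_tool: Moves the arm, as the interface text tells. Its arguments: {"type":"object","properties":{"steps":{"type":"array","items":{"type":"array","items":{"type":"number"}}},"squeeze":{"type":"number"}},"required":["steps"]}

```bash
mkdir -p pics; python3 - <<'E'
from rig import manip
import cv2
for n in ["scene","top","wrist"]:
    cv2.imwrite(f"pics/{n}0.png",manip.get_image(n))
s=manip.get_state();print(s, manip.pinch_z)
E
```

```text
{'clock': 0.15, 'qpos': array([ 1.13401035e+00,  2.76443263e-01,  1.50581054e+00, -3.21614682e-06,
        1.36068845e+00, -1.21016512e-01]), 'qd': array([ 0.00219962, -0.00228839, -0.00532881, -0.00074424, -0.00122847,
        0.00037704]), 'effort': array([ 9.33152805e-04, -4.17147803e+01, -2.46032757e+01, -2.90105609e-04,
        7.71911902e-03,  1.46190951e-05]), 'position': array([0.17842061, 0.54622357, 0.23065478]), 'ee_rot': array([ 3.28729933e-04,  8.09489575e-01,  5.87133863e-01, -5.89311834e-04]), 'contact_force': array([-0.38195924,  0.23644186,  0.63723532]), 'moment': array([-0.01046823, -0.01073383,  0.00058688]), 'width': 0.08558849740991101} -0.0187
```

View pics/scene0.png

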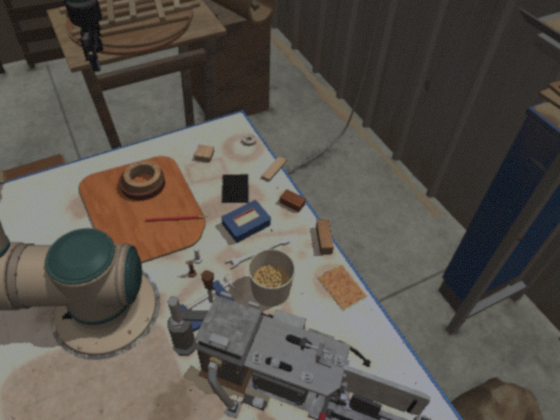

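View pics/top0.png

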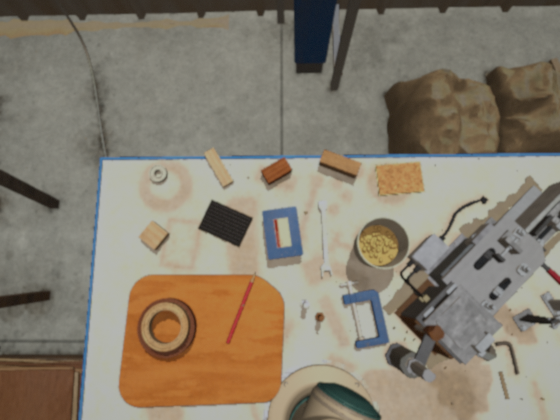

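View pics/wrist0.png

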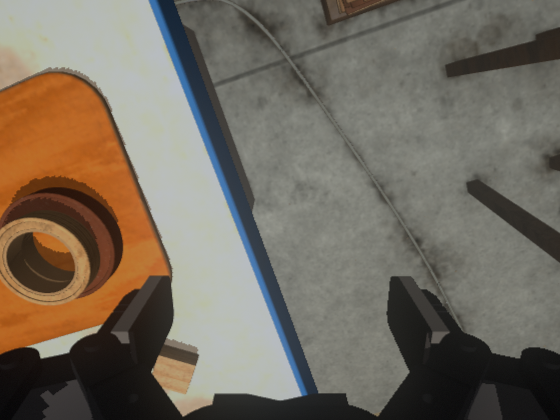

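The top view shows everything: bearing (158,174), batten (218,167), dark block (276,172), long block (340,165), cork (400,179), rubber (226,223), packer (154,236), tin (283,233), spanner (324,240), tub (381,243). I'll measure these next.

```bash
cat > h.py <<'E'
from rig import manip
import cv2, numpy as np
from scipy.optimize import least_squares
from scipy.spatial.transform import Rotation as R
D={'rubber_pad':(70,100,6),'cork_pad':(70,100,4),'long_block':(30,85,30),'batten':(26,90,12),'dark_block':(34,60,24),'square_packer':(45,45,20),'bearing':(39,39,12),'parts_box':(73,103,32),'glue_tub':(100,100,92),'spanner':(23,161,9)}
def calib(n):
    c=manip.get_calibration(n);K=np.array(c['camera_matrix'],float);Rm=cv2.Rodrigues(np.array(c['rvec'],float))[0];t=np.array(c['tvec'],float).ravel();return K,Rm,t
def back(cal,uv,z):
    K,Rm,t=cal;uv=np.atleast_2d(uv).astype(float);d=np.c_[uv,np.ones(len(uv))]@np.linalg.inv(K).T@Rm;C=-Rm.T@t
    return C+d*((z-C[2])/d[:,2])[:,None]
def proj(cal,P):
    K,Rm,t=cal;q=(np.asarray(P)@Rm.T+t)@K.T;return q[:,:2]/q[:,2:]
def boxpts(p,dim,zb):
    x,y,a=p;c,s=np.cos(a),np.sin(a);w,l,h=np.array(dim)/2000
    return np.array([[x+c*i*w-s*j*l,y+s*i*w+c*j*l,z] for z in(zb,zb+2*h) for i in(-1,1) for j in(-1,1)])
def sil(p,cal,dim,zb,sc=8):
    q=proj(cal,boxpts(p,dim,zb));hu=cv2.convexHull((q*1).astype(np.float32)).reshape(-1,2);return hu
def fit(cal,mask,dim,zb=0.0):
    """fit box pose (x,y,yaw) to mask contour: convex hull edges distance"""
    m=mask.astype(np.uint8);cs,_=cv2.findContours(m,cv2.RETR_EXTERNAL,cv2.CHAIN_APPROX_NONE)
    c=max(cs,key=cv2.contourArea).reshape(-1,2).astype(float)
    H,W=m.shape;edge=(c[:,0]<2)|(c[:,0]>W-3)|(c[:,1]<2)|(c[:,1]>H-3)
    g=back(cal,c,zb+dim[2]/1000)[:,:2]
    (cx,cy),(w,l),a=cv2.minAreaRect((g*1000).astype(np.float32));a=np.radians(a)
    if (w>l): a+=np.pi/2
    cc=c[~edge]
    def res(p):
        hu=sil(p,cal,dim,zb).astype(np.float32)
        d=np.array([cv2.pointPolygonTest(hu,(float(u),float(v)),True) for u,v in cc])
        return d-0.5  # contour pixel centres lie ~0.5px inside
    best=None
    for da in (0,np.pi/2):
        r=least_squares(res,[cx/1000,cy/1000,a+da],x_scale=[.01,.01,.1],loss='soft_l1',f_scale=1.0,diff_step=1e-4)
        if best is None or r.cost<best.cost:best=r
    p=best.x.copy();p[2]=(p[2]+np.pi/2)%np.pi-np.pi/2
    return p,np.sqrt(np.mean(res(best.x)**2)),edge.mean()
def look(cam,names,zb={},verbose=1):
    cal=calib(cam);img=manip.get_image(cam);o=img.copy();out={}
    for n in names:
        r=manip.masks_of(cam,n)
        for k in r[:2]:
            m=k['pixels']
            if m.sum()<30: continue
            if n in('bearing','glue_tub','spanner'):
                p=back(cal,k['location'],D[n][2]/1000);print(n,round(k['conf'],2),np.round(k['location']),p.round(4)[0]);
                cv2.drawContours(o,cv2.findContours(m.astype(np.uint8),0,2)[0],-1,(0,0,255),1);continue
            p,e,ed=fit(cal,m,D[n],zb.get(n,0));print(n,round(k['conf'],2),np.round(k['location']),'xy',p[:2].round(4),'yaw',p[2].round(3),'rms',e.round(2),'edge',ed.round(2))
            if n not in out: out[n]=p
            q=sil(p,cal,D[n],zb.get(n,0));cv2.polylines(o,[np.int32(q*8)],True,(0,255,0) if k is r[0] else (255,0,255),1,cv2.LINE_AA,3)
    return out,img,o
E
python3 - <<'E'
from h import *
o,i,v=look('top',list(D))
cv2.imwrite('pics/top1.png',cv2.resize(v[130:300,90:450],None,fx=2.2,fy=2.2,interpolation=2))
s=manip.get_state();T=R.from_quat(np.roll(s['ee_rot'],-1)).as_matrix();print(T.round(3))
K,Rm,t=calib('wrist');C=-Rm.T@t;print('cam in tool',T.T@(C-s['position']),'\n',(T.T@Rm.T).round(3),K.round(0))
K,Rm,t=calib('top');print(-Rm.T@t);print(manip.get_state()['clock'])
E
```

```text
rubber_pad 0.57 [225. 222.] xy [0.3971 0.1976] yaw -0.418 rms 0.53 edge 0.0
cork_pad 0.65 [400. 178.] xy [ 0.4933 -0.181 ] yaw 0.086 rms 0.37 edge 0.0
long_block 0.6 [342. 163.] xy [ 0.5229 -0.05  ] yaw -0.396 rms 0.37 edge 0.0
batten 0.74 [220. 166.] xy [0.5209 0.2147] yaw -1.041 rms 0.42 edge 0.0
dark_block 0.7 [278. 172.] xy [0.5095 0.0873] yaw 0.567 rms 0.83 edge 0.0
square_packer 0.63 [155. 235.] xy [0.3681 0.348 ] yaw 0.927 rms 0.51 edge 0.0
bearing 0.69 [159. 172.] [0.5076 0.3452 0.012 ]
bearing 0.29 [382. 242.] [ 0.3525 -0.1344  0.012 ]
parts_box 0.76 [281. 233.] xy [0.3726 0.0749] yaw -1.432 rms 0.86 edge 0.0
parts_box 0.36 [226. 223.] xy [0.3924 0.1935] yaw -0.492 rms 2.27 edge 0.0
glue_tub 0.56 [380. 242.] [ 0.3434 -0.1125  0.092 ]
spanner 0.9 [325. 235.] [ 0.3671 -0.0163  0.009 ]
[[ 0.311  0.951  0.   ]
 [ 0.951 -0.311  0.   ]
 [ 0.     0.    -1.   ]]
cam in tool [ 0.00050081 -0.0788811  -0.14181112] 
 [[ 1.    -0.001  0.001]
 [ 0.001  0.952  0.307]
 [-0.001 -0.307  0.952]] [[373.   0. 280.]
 [  0. 373. 207.]
 [  0.   0.   1.]]
[0.2629078  0.06713578 0.86588841]
0.7
```

View pics/top1.png

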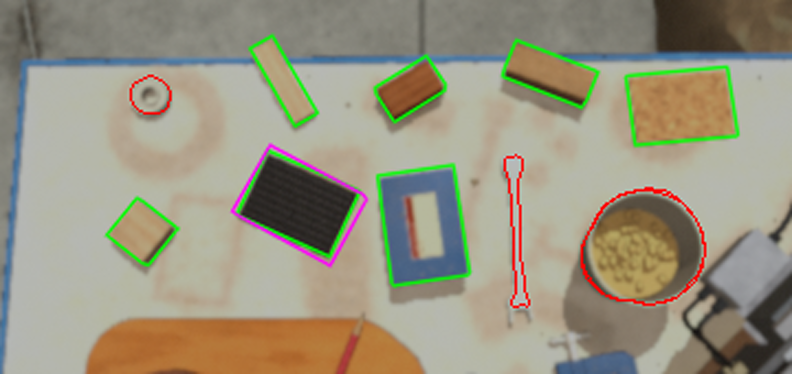

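```bash
cat >> h.py <<'E'
def goto(x,y,z,phi,show=True):
    s=manip.get_state();T=R.from_quat(np.roll(s['ee_rot'],-1)).as_matrix()
    d=T.T@(np.array([x,y,z])-s['position'])*1000
    p0=np.arctan2(T[1,0],T[0,0]);tr=-(phi-p0);tr=(tr+np.pi)%(2*np.pi)-np.pi
    print('from',s['position'].round(4),'phi',p0.round(3),'tilt',np.degrees(np.arccos(-T[2,2])).round(2),'SHIFT',d.round(1),'TURN',tr.round(3),'q',s['qpos'].round(2),'w',s['width'].round(4),'F',s['contact_force'].round(1),'t',s['clock'])
E
python3 -c "
from h import *
goto(.46,.06,.26,-.41)"
```

```text
Traceback (most recent call last):
  File "h.py", line 55, in goto
    print('from',s['position'].round(4),'phi',p0.round(3),'tilt',np.degrees(np.arccos(-T[2,2])).round(2),'SHIFT',d.round(1),'TURN',tr.round(3),'q',s['qpos'].round(2),'w',s['width'].round(4),'F',s['contact_force'].round(1),'t',s['clock'])
                                                                                                                                                                          ^^^^^^^^^^^^^^^^
AttributeError: 'float' object has no attribute 'round'
```

```bash
sed -i "s/s\['width'\].round(4)/round(float(s['width']),4)/" h.py
python3 -c "
from h import *
goto(.46,.06,.26,-.41)"
```

```text
from [0.1786 0.5466 0.2314] phi 1.255 tilt 0.01 SHIFT [-375.1  418.6  -28.7] TURN 1.665 q [ 1.13  0.28  1.5  -0.    1.36 -0.12] w 0.0855 F [ 0.1  0.4 -0.8] t 0.7
```

drive_tool --pt "-31 35 -6 0.14 1" --pt "-62 70 -12 0.28 1" --pt "-93 105 -18 0.42 1" --pt "-124 140 -24 0.56 1" --pt "-155 174 -28 0.7 1"

```text
clock: 1.2
position: [0.2966, 0.3438, 0.26]
ee_rot: [-0.0, 0.962, 0.271, 0.001]
contact_force: [0.6, -0.9, -0.7]
width: 0.0854
```

```bash
python3 -c "
from h import *
goto(.46,.06,.26,-.41)"
```

```text
from [0.2966 0.3438 0.26  ] phi 0.55 tilt 0.09 SHIFT [-9.000e+00  3.273e+02 -1.000e-01] TURN 0.96 q [ 0.71  0.07  1.69 -0.    1.38  0.16] w 0.0854 F [ 0.6 -0.9 -0.7] t 1.2
```

drive_tool --pt "0 46 0 0.14 1" --pt "-2 93 0 0.28 1" --pt "-4 140 0 0.42 1" --pt "-6 187 0 0.56 1" --pt "-7 230 0 0.68 1"

```text
clock: 1.7
position: [0.4115, 0.142, 0.2603]
ee_rot: [-0.001, 0.998, -0.068, 0.001]
contact_force: [0.9, 1.0, -0.8]
width: 0.0856
```

```bash
python3 -c "
from h import *
goto(.46,.06,.26,-.41)"
```

```text
from [0.4115 0.142  0.2603] phi -0.136 tilt 0.15 SHIFT [59.2 74.7  0.3] TURN 0.274 q [0.17 0.04 1.72 0.   1.37 0.31] w 0.0856 F [ 0.9  1.  -0.8] t 1.7
```

drive_tool --pt "30 37 0 0.14 1" --pt "59 75 0 0.274 1" --pt "59 75 0 0.274 1" --pt "59 75 0 0.274 1"

```text
clock: 2.1
position: [0.4599, 0.0589, 0.2601]
ee_rot: [-0.001, 0.979, -0.205, 0.001]
contact_force: [0.4, -0.3, -0.0]
width: 0.0854
```

```bash
python3 - <<'E'
from h import *
o,i,v=look('wrist',['rubber_pad','long_block','batten','dark_block','parts_box','cork_pad','spanner'])
cv2.imwrite('pics/w1.png',v)
goto(.5229,-.05,.1,-.396)
E
```

```text
rubber_pad 0.85 [166.  56.] xy [0.3965 0.2004] yaw -0.42 rms 0.91 edge 0.0
long_block 0.69 [368. 229.] xy [ 0.5223 -0.0463] yaw -0.374 rms 0.67 edge 0.0
batten 0.91 [254.  12.] xy [0.4897 0.1994] yaw -0.961 rms 4.64 edge 0.32
dark_block 0.87 [310. 121.] xy [0.5087 0.0901] yaw 0.535 rms 0.43 edge 0.0
parts_box 0.76 [195. 186.] xy [0.3706 0.0774] yaw -1.438 rms 0.67 edge 0.0
parts_box 0.56 [167.  57.] xy [0.4037 0.1903] yaw -0.43 rms 8.14 edge 0.0
cork_pad 0.69 [373. 324.] xy [ 0.4906 -0.1763] yaw 0.116 rms 7.65 edge 0.0
spanner 0.82 [230. 251.] [ 0.3669 -0.0099  0.009 ]
from [0.4594 0.0606 0.2605] phi -0.408 tilt 0.16 SHIFT [101.9  76.7 160.6] TURN -0.012 q [-0.02  0.09  1.67  0.    1.38  0.39] w 0.0855 F [-0.4  0.1 -0. ] t 2.5
```

View pics/w1.png

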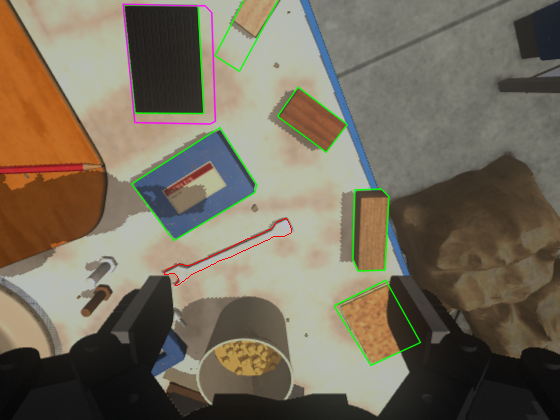

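drive_tool --pt "33 24 20 0 1" --pt "66 49 40 -0.02 1" --pt "100 73 60 -0.03 1" --pt "100 73 60 -0.03 1" --pt "100 73 60 -0.03 1"

```text
clock: 3.0
position: [0.5222, -0.046, 0.1998]
ee_rot: [-0.001, 0.982, -0.188, 0.0]
contact_force: [-0.4, 0.1, 0.1]
width: 0.085
```

```bash
python3 - <<'E'
from h import *
o,i,v=look('wrist',['long_block','cork_pad'])
cv2.imwrite('pics/w2.png',v)
p=o['long_block'];goto(p[0],p[1],.1,p[2])
E
```

```text
long_block 0.69 [283. 180.] xy [ 0.5226 -0.047 ] yaw -0.378 rms 0.83 edge 0.0
cork_pad 0.77 [300. 301.] xy [ 0.4935 -0.1775] yaw 0.075 rms 1.08 edge 0.0
from [ 0.5222 -0.0449  0.2013] phi -0.377 tilt 0.21 SHIFT [  0.9   2.1 101.3] TURN 0.002 q [-0.22  0.22  1.66  0.    1.26  0.16] w 0.0854 F [0.6 0.6 0.1] t 3.15
```

View pics/w2.png

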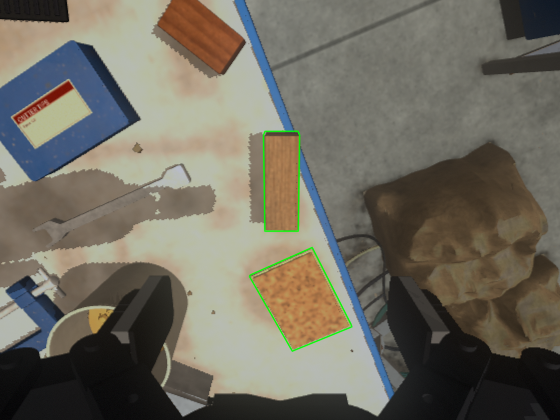

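drive_tool --squeeze 30 --pt "1 2 48 0 0.4" --pt "1 2 96 0 0.4" --pt "1 2 140 0 0.4" --pt "1 2 170 0 0.4" --pt "1 2 193 0 0.4"

```text
clock: 3.65
position: [0.522, -0.0454, 0.0073]
ee_rot: [-0.001, 0.982, -0.186, 0.001]
contact_force: [-0.2, -0.0, -0.5]
width: 0.0596
```

drive_tool --squeeze 30 --pt "0 0 0 0 0.0" --pt "0 0 0 0 -0.3" --pt "0 0 0 0 -0.6" --pt "0 0 0 0 -0.6" --pt "0 0 0 0 -0.6"

```text
clock: 4.15
position: [0.5229, -0.0456, 0.0085]
ee_rot: [-0.001, 0.982, -0.186, 0.002]
contact_force: [-0.2, 0.1, 0.2]
width: 0.0294
```

drive_tool --squeeze 30 --pt "0 0 0 0 -1" --pt "0 0 -30 0 -1" --pt "0 0 -75 0 -1" --pt "0 0 -120 0 -1" --pt "0 0 -160 0 -1"

```text
clock: 4.65
position: [0.5222, -0.0459, 0.171]
ee_rot: [-0.001, 0.982, -0.186, 0.003]
contact_force: [1.1, -0.2, -0.9]
width: 0.0296
```

```bash
python3 - <<'E'
from h import *
goto(.397,.199,.16,-.42)
E
```

```text
from [ 0.5222 -0.0459  0.171 ] phi -0.375 tilt 0.39 SHIFT [-206.3 -181.9   10.3] TURN 0.045 q [-0.22  0.24  1.71  0.    1.18  0.15] w 0.0296 F [ 1.1 -0.2 -0.9] t 4.65
```

drive_tool --pt "-36 -32 2 0.01 -1" --pt "-72 -64 4 0.02 -1" --pt "-108 -96 6 0.03 -1" --pt "-144 -127 8 0.04 -1" --pt "-180 -158 10 0.045 -1"

```text
clock: 5.15
position: [0.4117, 0.1684, 0.1608]
ee_rot: [-0.001, 0.978, -0.209, 0.004]
contact_force: [0.2, -0.1, -0.5]
width: 0.029
```

drive_tool --pt "-13 -12 0 0 -1" --pt "-26 -24 0 0 -1" --pt "-26 -24 0 0 -1" --pt "-26 -24 0 0 -1"

```text
clock: 5.55
position: [0.3978, 0.2008, 0.161]
ee_rot: [-0.001, 0.978, -0.209, 0.004]
contact_force: [1.1, -1.0, -0.3]
width: 0.0294
```

```bash
python3 - <<'E'
from h import *
s=manip.get_state();zb=s['position'][2]-.0075
o,i,v=look('wrist',['rubber_pad','long_block'],{'long_block':zb})
cv2.imwrite('pics/w3.png',v)
goto(.397,.199,.0,-.42)
E
```

```text
rubber_pad 0.98 [274. 158.] xy [0.3963 0.2004] yaw -0.414 rms 12.4 edge 0.0
long_block 0.66 [280. 287.] xy [0.3962 0.1987] yaw -0.42 rms 3.96 edge 0.0
from [0.3982 0.2002 0.1608] phi -0.422 tilt 0.47 SHIFT [ -1.7   2.3 160.8] TURN -0.002 q [ 0.31  0.13  1.88 -0.    1.12  0.73] w 0.0291 F [ 0.8  0.  -0.2] t 5.7
```

View pics/w3.png

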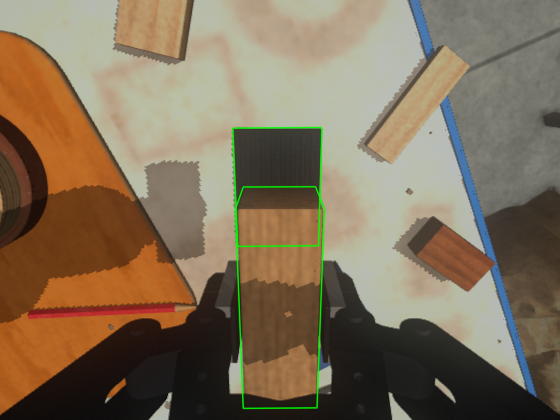

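drive_tool --pt "-1 -1 45 0 -1" --pt "-1 -1 90 0 -1" --pt "-1 -1 125 0 -1" --pt "-1 -1 138 0 -1" --pt "-1 -1 143 0 -1"

```text
clock: 6.2
position: [0.3981, 0.2004, 0.0161]
ee_rot: [-0.0, 0.978, -0.21, 0.002]
contact_force: [-0.4, -0.6, -0.3]
width: 0.0298
```

drive_tool --pt "0 0 0 0 -1" --pt "0 0 1 0 -1" --pt "0 0 1 0 -1"

```text
clock: 6.5
position: [0.3991, 0.2005, 0.016]
ee_rot: [-0.001, 0.978, -0.211, 0.003]
contact_force: [-0.2, -0.3, -0.6]
width: 0.0293
```

```bash
python3 - <<'E'
from h import *
o,i,v=look('top',['rubber_pad','long_block'],{'long_block':.006})
goto(.3973,.2019,.0138,-.416)
E
```

```text
rubber_pad 0.45 [243. 220.] xy [0.3958 0.1999] yaw -0.437 rms 2.47 edge 0.0
long_block 0.57 [244. 227.] xy [0.4036 0.1464] yaw 1.542 rms 2.53 edge 0.0
from [0.3987 0.2006 0.0158] phi -0.424 tilt 0.36 SHIFT [-1.8 -0.6  2. ] TURN -0.008 q [ 0.31  0.33  2.08 -0.    0.73  0.74] w 0.0295 F [0.6 0.1 0.1] t 6.65
```

drive_tool --pt "-1.5 -0.6 1 -0.006 -1" --pt "-1.5 -0.6 2 -0.006 -1" --pt "-1.5 -0.6 2 -0.006 -1"

```text
clock: 6.95
position: [0.3977, 0.2021, 0.0144]
ee_rot: [-0.001, 0.978, -0.207, 0.003]
contact_force: [-0.8, 0.5, 4.9]
width: 0.0294
```

drive_tool --pt "0 0 0 0 -0.2" --pt "0 0 0 0 0.1" --pt "0 0 0 0 0.4" --pt "0 0 0 0 0.4"

```text
clock: 7.35
position: [0.3976, 0.202, 0.0143]
ee_rot: [-0.001, 0.978, -0.207, 0.003]
contact_force: [1.2, -0.2, -0.2]
width: 0.0596
```

drive_tool --pt "0 0 -30 0 0.4" --pt "0 0 -75 0 0.4" --pt "0 0 -120 0 0.4" --pt "0 0 -160 0 0.4" --pt "0 0 -160 0 0.4"

```text
clock: 7.85
position: [0.4003, 0.2033, 0.1796]
ee_rot: [-0.004, 0.978, -0.207, 0.009]
contact_force: [0.4, -0.6, -0.1]
width: 0.0595
```

```bash
python3 - <<'E'
from h import *
o,i,v=look('wrist',['rubber_pad','long_block','batten','square_packer'],{'long_block':.006})
cv2.imwrite('pics/w4.png',v)
p=o['batten']
goto(p[0],p[1],.18,p[2])
look('top',['rubber_pad'])
E
```

```text
rubber_pad 0.61 [256. 177.] xy [0.3959 0.201 ] yaw -0.429 rms 11.32 edge 0.0
long_block 0.59 [275. 191.] xy [0.3962 0.2   ] yaw -0.421 rms 0.94 edge 0.0
batten 0.78 [404. 106.] xy [0.5196 0.218 ] yaw -1.036 rms 0.68 edge 0.0
square_packer 0.89 [161.  30.] xy [0.3689 0.3519] yaw -0.655 rms 0.59 edge 0.25
square_packer 0.67 [256. 179.] xy [0.3982 0.2125] yaw -0.359 rms 17.74 edge 0.0
from [0.3953 0.2015 0.1727] phi -0.418 tilt 0.19 SHIFT [107.  -65.5  -6.9] TURN 0.618 q [ 0.32  0.12  1.86 -0.    1.15  0.73] w 0.0598 F [-0.2  0.5 -0.3] t 8.1
rubber_pad 0.58 [240. 217.] xy [0.3962 0.2002] yaw -0.366 rms 4.1 edge 0.0
```

View pics/w4.png

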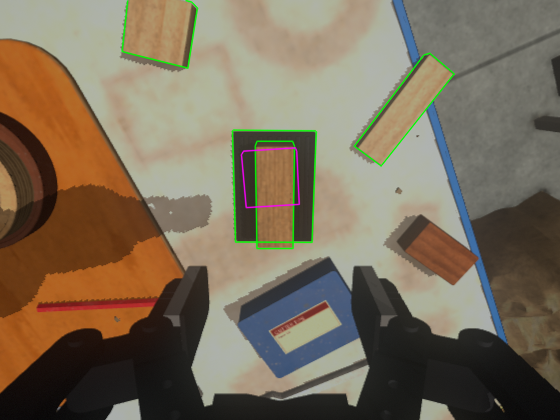

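drive_tool --pt "26 -16 0 0.13 0.4" --pt "53 -33 0 0.26 0.4" --pt "80 -49 0 0.39 0.4" --pt "107 -65.5 0 0.52 0.4" --pt "107 -65.5 0 0.618 0.4"

```text
clock: 8.7
position: [0.5241, 0.2184, 0.1715]
ee_rot: [-0.001, 0.868, -0.497, 0.002]
contact_force: [-1.2, 0.5, -0.0]
width: 0.0595
```

drive_tool --pt "0 0 0 0 0.2" --pt "0 0 0 0 0.2"

```text
clock: 8.9
position: [0.5237, 0.2181, 0.17]
ee_rot: [0.0, 0.868, -0.497, 0.001]
contact_force: [-0.2, -0.0, -0.3]
width: 0.0514
```

```bash
python3 - <<'E'
from h import *
o,i,v=look('wrist',['batten','dark_block'])
cv2.imwrite('pics/w5.png',v)
p=o['batten']
goto(p[0],p[1],.003,p[2])
E
```

```text
batten 0.93 [281. 182.] xy [0.5205 0.2183] yaw -1.036 rms 0.46 edge 0.0
dark_block 0.6 [397. 270.] xy [0.5084 0.0904] yaw 0.546 rms 4.75 edge 0.0
dark_block 0.44 [ 62. 258.] xy [0.3735 0.3546] yaw -0.541 rms 6.03 edge 0.0
from [0.5233 0.2183 0.1711] phi -1.04 tilt 0.22 SHIFT [ -1.9   2.9 168.1] TURN -0.004 q [ 0.27  0.3   1.62 -0.    1.21  1.31] w 0.0513 F [-0.4  0.1 -0.3] t 9.05
```

View pics/w5.png

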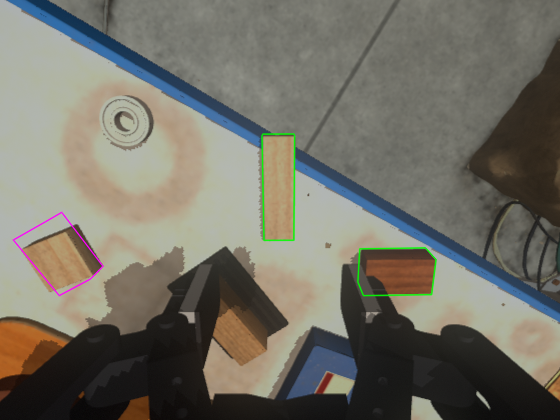

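drive_tool --pt "-2 3 45 0 0.1" --pt "-2 3 90 0 0.1" --pt "-2 3 130 0 0.1" --pt "-2 3 155 0 0.1" --pt "-2 3 162 0 0.1"

```text
clock: 9.55
position: [0.5175, 0.2177, 0.0066]
ee_rot: [0.002, 0.868, -0.496, -0.0]
contact_force: [-0.4, -0.6, 0.3]
width: 0.047
```

```bash
python3 - <<'E'
from h import *
goto(.5205,.2183,.003,-1.036)
E
```

```text
from [0.5175 0.2177 0.0066] phi -1.039 tilt 0.19 SHIFT [ 1.  -2.9  3.6] TURN -0.003 q [ 0.28  0.47  1.83 -0.    0.84  1.32] w 0.047 F [-0.4 -0.6  0.3] t 9.55
```

drive_tool --pt "0 -1 1 0 0.1" --pt "0 -1 3 0 0.1" --pt "0 -1 3 0 0.1"

```text
clock: 9.85
position: [0.5194, 0.2185, 0.0049]
ee_rot: [0.001, 0.868, -0.496, 0.001]
contact_force: [-0.3, 0.6, 1.3]
width: 0.0472
```

```bash
python3 - <<'E'
from h import *
goto(.5205,.2183,.003,-1.036)
E
```

```text
from [0.5194 0.2185 0.0049] phi -1.039 tilt 0.11 SHIFT [ 0.8 -0.9  1.9] TURN -0.003 q [ 0.28  0.47  1.83 -0.    0.83  1.32] w 0.0472 F [-0.3  0.6  1.3] t 9.85
```

drive_tool --squeeze 25 --pt "0 0 0 0 -0.1" --pt "0 0 0 0 -0.4" --pt "0 0 0 0 -0.7" --pt "0 0 0 0 -1" --pt "0 0 0 0 -1"

```text
clock: 10.35
position: [0.5204, 0.2188, 0.0062]
ee_rot: [-0.0, 0.868, -0.496, 0.002]
contact_force: [-0.9, -0.8, 6.2]
width: 0.0254
```

drive_tool --pt "0 0 0 0 -1" --pt "0 0 -20 0 -1" --pt "0 0 -60 0 -1" --pt "0 0 -105 0 -1" --pt "0 0 -150 0 -1"

```text
clock: 10.85
position: [0.5193, 0.2188, 0.1574]
ee_rot: [0.0, 0.868, -0.496, 0.001]
contact_force: [0.8, 0.6, 0.8]
width: 0.0247
```

```bash
python3 - <<'E'
from h import *
goto(.3962,.2,.17,-.42)
E
```

```text
from [0.5193 0.2188 0.1574] phi -1.039 tilt 0.13 SHIFT [-46.2 115.7 -12.8] TURN -0.619 q [ 0.28  0.31  1.65 -0.    1.18  1.32] w 0.0247 F [0.8 0.6 0.8] t 10.85
```

drive_tool --pt "-11 29 -6 -0.13 -1" --pt "-23 58 -12 -0.26 -1" --pt "-35 87 -12 -0.39 -1" --pt "-46 116 -12 -0.52 -1" --pt "-46 116 -12 -0.62 -1"

```text
clock: 11.35
position: [0.3907, 0.1985, 0.1688]
ee_rot: [0.002, 0.979, -0.205, -0.001]
contact_force: [1.7, 0.5, 0.7]
width: 0.0254
```

drive_tool --pt "0 0 0 0 -1" --pt "0 0 0 0 -1"

```text
clock: 11.55
position: [0.3903, 0.1985, 0.1688]
ee_rot: [0.002, 0.979, -0.206, -0.001]
contact_force: [-0.5, -0.5, 0.2]
width: 0.0249
```

```bash
python3 - <<'E'
from h import *
s=manip.get_state();zb=s['position'][2]-.0055
o,i,v=look('wrist',['batten','rubber_pad'],{'batten':zb})
cv2.imwrite('pics/w6.png',v)
goto(.3962,.2,.045,-.42)
E
```

```text
batten 0.77 [281. 268.] xy [0.39   0.1985] yaw -0.416 rms 1.21 edge 0.0
rubber_pad 0.98 [311. 151.] xy [0.3951 0.1998] yaw -0.436 rms 10.3 edge 0.0
from [0.3914 0.1986 0.1687] phi -0.415 tilt 0.21 SHIFT [  4.   -3.6 123.7] TURN 0.005 q [ 0.31  0.12  1.87 -0.    1.15  0.73] w 0.0249 F [0.1 1.3 0.1] t 11.7
```

View pics/w6.png

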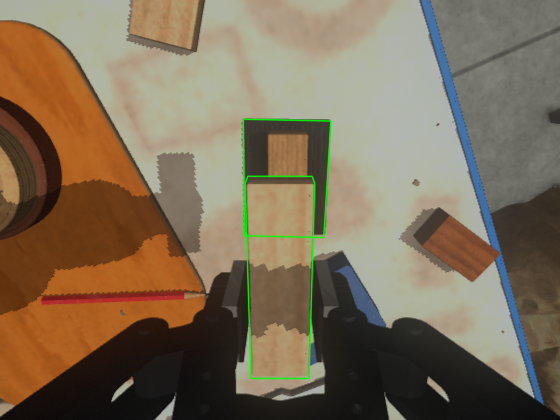

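drive_tool --pt "5 -4 0 0.005 -1" --pt "5 -4 45 0.005 -1" --pt "5 -4 85 0.005 -1" --pt "5 -4 115 0.005 -1" --pt "5 -4 122 0.005 -1"

```text
clock: 12.2
position: [0.3955, 0.1993, 0.0438]
ee_rot: [0.003, 0.978, -0.209, -0.004]
contact_force: [-0.2, -0.9, -0.9]
width: 0.0255
```

```bash
python3 - <<'E'
from h import *
goto(.3968,.2003,.042,-.42)
img=manip.get_image('scene');cv2.imwrite('pics/s6.png',cv2.resize(img[130:250,170:330],None,fx=4,fy=4,interpolation=2))
s=manip.get_state();print(s['position'])
E
```

```text
from [0.3955 0.1993 0.0438] phi -0.42 tilt 0.57 SHIFT [ 0.7 -1.5  1.8] TURN -0.0 q [ 0.31  0.28  2.04 -0.    0.82  0.73] w 0.0255 F [-0.2 -0.9 -0.9] t 12.2
[0.3962407  0.19949001 0.04439374]
```

drive_tool --pt "0.7 -0.8 0 0 -1" --pt "0.7 -0.8 1 0 -1" --pt "0.7 -0.8 1.5 0 -1" --pt "0.7 -0.8 1.5 0 -1"

```text
clock: 12.65
position: [0.398, 0.2002, 0.0438]
ee_rot: [0.002, 0.978, -0.209, -0.002]
contact_force: [0.0, 0.4, 0.5]
width: 0.0245
```

drive_tool --pt "-0.5 0 0 0 -1" --pt "-0.5 0 1 0 -1" --pt "-0.5 0 1.5 0 -1" --pt "-0.5 0 1.5 0 -1"

```text
clock: 13.05
position: [0.3975, 0.2004, 0.0424]
ee_rot: [0.002, 0.978, -0.209, -0.002]
contact_force: [-0.9, -0.5, 1.3]
width: 0.0247
```

```bash
python3 - <<'E'
from h import *
img=manip.get_image('scene');cv2.imwrite('pics/s7.png',cv2.resize(img[130:250,170:330],None,fx=4,fy=4,interpolation=2))
goto(.3972,.2001,.042,-.42)
E
```

```text
from [0.3975 0.2004 0.0424] phi -0.42 tilt 0.37 SHIFT [-0.1  0.4  0.4] TURN -0.0 q [ 0.31  0.29  2.04 -0.    0.82  0.73] w 0.0249 F [ 0.5 -0.2 -0.1] t 13.1
```

View pics/s7.png

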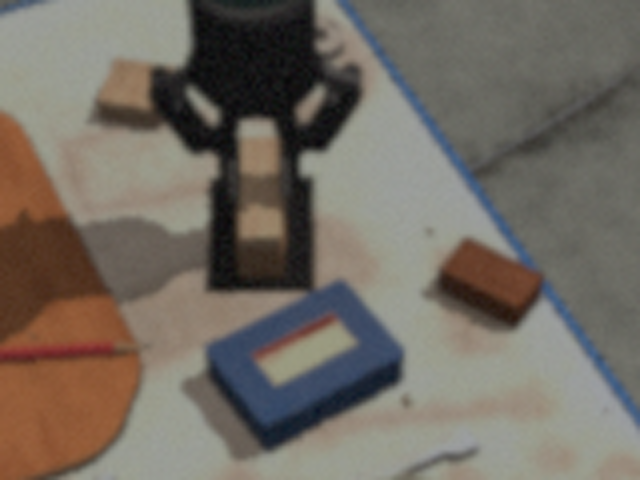

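drive_tool --pt "0 0 0.5 0 -1" --pt "0 0 1 0 -1" --pt "0 0 1 0 -1"

```text
clock: 13.4
position: [0.3975, 0.2004, 0.0421]
ee_rot: [0.002, 0.978, -0.209, -0.002]
contact_force: [-2.0, -0.3, 8.7]
width: 0.0253
```

drive_tool --pt "0 0 -0.6 0 -1" --pt "0 0 -0.6 0 -0.35" --pt "0 0 -0.6 0 -0.2" --pt "0 0 -0.6 0 0.0" --pt "0 0 -0.6 0 0.1"

```text
clock: 13.9
position: [0.3975, 0.2003, 0.0426]
ee_rot: [0.002, 0.978, -0.209, -0.002]
contact_force: [-0.2, 0.6, -0.7]
width: 0.0467
```

drive_tool --pt "0 0 0 0 0.1" --pt "0 0 -15 0 0.1" --pt "0 0 -50 0 0.1" --pt "0 0 -95 0 0.1" --pt "0 0 -140 0 0.4"

```text
clock: 14.4
position: [0.3976, 0.2007, 0.1837]
ee_rot: [0.003, 0.978, -0.209, -0.003]
contact_force: [2.3, 0.5, 0.0]
width: 0.0592
```

drive_tool --pt "0 0 0 0 0.4" --pt "0 0 0 0 0.4"

```text
clock: 14.6
position: [0.3981, 0.2008, 0.1846]
ee_rot: [0.002, 0.978, -0.209, -0.002]
contact_force: [-0.6, -0.0, -1.0]
width: 0.0598
```

```bash
python3 - <<'E'
from h import *
o,i,v=look('wrist',['rubber_pad','batten','dark_block','long_block'],{'batten':.036,'long_block':.006})
cv2.imwrite('pics/w7.png',v)
p=o['dark_block']
goto(p[0],p[1],.18,p[2])
E
```

```text
rubber_pad 0.65 [299. 170.] xy [0.3962 0.2005] yaw -0.419 rms 11.18 edge 0.0
batten 0.73 [280. 186.] xy [0.3971 0.2006] yaw -0.422 rms 0.4 edge 0.0
dark_block 0.65 [440. 242.] xy [0.5083 0.09  ] yaw 0.518 rms 1.07 edge 0.0
long_block 0.93 [264. 192.] xy [0.3966 0.1991] yaw -0.418 rms 0.8 edge 0.0
from [0.3966 0.2003 0.1821] phi -0.42 tilt 0.66 SHIFT [147.   55.1   1.6] TURN -0.939 q [ 0.31  0.12  1.84 -0.    1.19  0.73] w 0.0596 F [-0.1  0.2 -0.7] t 14.85
```

View pics/w7.png

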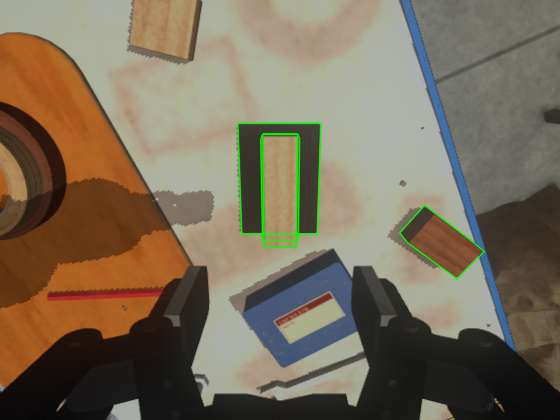

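drive_tool --pt "30 11 0 -0.14 0.6" --pt "60 22 0 -0.28 0.6" --pt "90 33 0 -0.42 0.6" --pt "120 44 0 -0.56 0.6" --pt "147 55 0 -0.7 0.6"

```text
clock: 15.35
position: [0.5088, 0.089, 0.1802]
ee_rot: [0.002, 0.99, 0.142, -0.007]
contact_force: [0.6, 1.0, -0.4]
width: 0.0683
```

drive_tool --pt "0 0 0 -0.14 0.6" --pt "0 0 0 -0.25 0.6" --pt "0 0 0 -0.25 0.6" --pt "0 0 0 -0.25 0.6"

```text
clock: 15.75
position: [0.5084, 0.089, 0.1793]
ee_rot: [0.001, 0.965, 0.263, -0.008]
contact_force: [0.2, -0.1, -0.1]
width: 0.0685
```

```bash
python3 - <<'E'
from h import *
o,i,v=look('wrist',['dark_block','cork_pad'])
cv2.imwrite('pics/w8.png',v)
p=o['dark_block']
goto(p[0],p[1],.006,p[2])
E
```

```text
dark_block 0.8 [283. 184.] xy [0.508  0.0901] yaw 0.535 rms 0.75 edge 0.0
cork_pad 0.65 [178. 373.] xy [ 0.5732 -0.1486] yaw 0.679 rms 2.25 edge 0.0
from [0.5086 0.0892 0.1799] phi 0.534 tilt 0.8 SHIFT [  2.4  -0.7 173.9] TURN -0.001 q [ 0.04  0.23  1.7  -0.01  1.22 -0.49] w 0.0684 F [-0.5 -0.6 -0.2] t 15.9
```

View pics/w8.png

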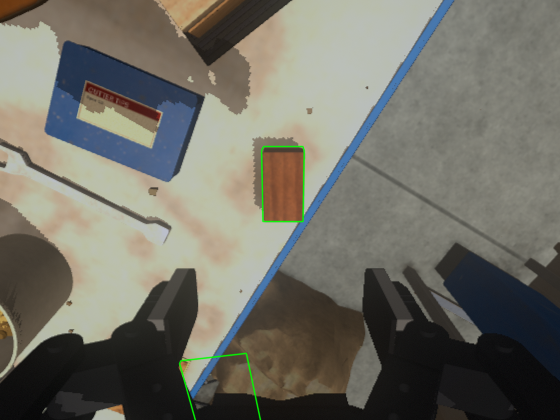

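drive_tool --squeeze 30 --pt "1 0 45 0 0.4" --pt "2 -0.5 90 0 0.4" --pt "2 -0.5 130 0 0.4" --pt "2 -0.5 160 0 0.4" --pt "2 -0.5 171 0 0.4"

```text
clock: 16.4
position: [0.5054, 0.0898, 0.0063]
ee_rot: [0.0, 0.965, 0.264, -0.01]
contact_force: [-0.6, 0.0, -0.7]
width: 0.0597
```

drive_tool --pt "0 0 0 0 0.2" --pt "0 0 0 0 0" --pt "0 0 0 0 -0.2" --pt "0 0 0 0 -0.5" --pt "0 0 0 0 -0.8"

```text
clock: 16.9
position: [0.5069, 0.0899, 0.008]
ee_rot: [0.001, 0.965, 0.264, -0.008]
contact_force: [-0.1, -0.5, 7.2]
width: 0.0334
```

drive_tool --pt "0 0 0 0 -1" --pt "0 0 -25 0 -1" --pt "0 0 -70 0 -1" --pt "0 0 -115 0 -1" --pt "0 0 -155 0 -1"

```text
clock: 17.4
position: [0.5092, 0.0907, 0.1652]
ee_rot: [0.001, 0.965, 0.264, -0.007]
contact_force: [-0.4, -0.7, -1.0]
width: 0.0332
```

```bash
python3 - <<'E'
from h import *
goto(.4935,-.1775,.17,.08)
E
```

```text
from [0.5092 0.0907 0.1652] phi 0.534 tilt 0.83 SHIFT [-150.1  222.9   -3.1] TURN 0.454 q [ 0.05  0.24  1.72 -0.01  1.19 -0.49] w 0.0332 F [-0.4 -0.7 -1. ] t 17.4
```

drive_tool --pt "-25 37 -3 0.08 -1" --pt "-50 74 -3 0.16 -1" --pt "-75 111 -3 0.24 -1" --pt "-100 148 -3 0.32 -1" --pt "-125 185 -3 0.4 -1"

```text
clock: 17.9
position: [0.4953, -0.1337, 0.17]
ee_rot: [0.002, 0.998, 0.065, -0.007]
contact_force: [0.3, 0.0, -0.1]
width: 0.0333
```

```bash
python3 - <<'E'
from h import *
goto(.4935,-.1775,.17,.08)
E
```

```text
from [ 0.4953 -0.1337  0.17  ] phi 0.131 tilt 0.8 SHIFT [-7.5 43.2  0.2] TURN 0.051 q [-0.39  0.23  1.73 -0.01  1.19 -0.52] w 0.0333 F [ 0.3  0.  -0.1] t 17.9
```

drive_tool --pt "-7 43 0 0.05 -1" --pt "-7 43 0 0.05 -1" --pt "-7 43 0 0.05 -1"

```text
clock: 18.2
position: [0.4935, -0.1779, 0.1701]
ee_rot: [0.002, 0.999, 0.039, -0.007]
contact_force: [-0.7, 0.8, -0.6]
width: 0.0333
```

```bash
python3 - <<'E'
from h import *
s=manip.get_state();zb=s['position'][2]-.0075
o,i,v=look('wrist',['dark_block','cork_pad'],{'dark_block':zb})
cv2.imwrite('pics/w9.png',v)
p=o['cork_pad']
goto(p[0],p[1],.018,p[2])
E
```

```text
dark_block 0.7 [281. 284.] xy [ 0.4936 -0.1788] yaw 0.083 rms 1.66 edge 0.0
cork_pad 0.71 [281. 170.] xy [ 0.4929 -0.1787] yaw 0.077 rms 9.67 edge 0.0
from [ 0.4937 -0.1759  0.1702] phi 0.082 tilt 0.81 SHIFT [  1.    2.2 152.2] TURN 0.005 q [-0.47  0.25  1.7  -0.01  1.2  -0.55] w 0.0332 F [ 0.3  0.6 -0.6] t 18.35
```

View pics/w9.png

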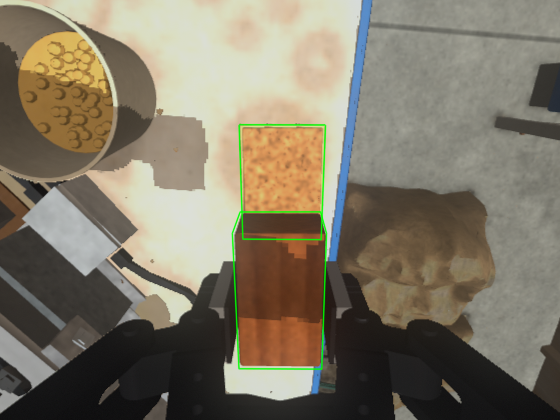

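drive_tool --pt "0 0 45 0.005 -1" --pt "0.5 0 90 0.005 -1" --pt "1 0.3 130 0.005 -1" --pt "1 0.3 150 0.005 -1" --pt "1 0.3 156 0.005 -1"

```text
clock: 18.85
position: [0.4908, -0.1743, 0.0119]
ee_rot: [0.001, 0.999, 0.04, -0.009]
contact_force: [-4.6, 2.4, 21.6]
width: 0.0333
```

drive_tool --pt "0 0 0 0 -1" --pt "0 0 0 0 -1"

```text
clock: 19.05
position: [0.4917, -0.1738, 0.0128]
ee_rot: [0.001, 0.999, 0.041, -0.009]
contact_force: [-0.3, 0.2, -0.7]
width: 0.0334
```

```bash
python3 - <<'E'
from h import *
goto(.493,-.1768,.0115,.077)
E
```

```text
from [ 0.4917 -0.1738  0.0128] phi 0.081 tilt 0.98 SHIFT [1.1 3.1 1.2] TURN 0.004 q [-0.47  0.42  1.91 -0.01  0.83 -0.54] w 0.0334 F [-0.3  0.2 -0.7] t 19.05
```

drive_tool --pt "0 0 -3 0 -1" --pt "1 3 -3 0.004 -1" --pt "1 3 -3 0.004 -1" --pt "1 3 -1 0.004 -1" --pt "1 3 -1 0.004 -1"

```text
clock: 19.55
position: [0.4927, -0.1767, 0.0136]
ee_rot: [0.001, 0.999, 0.038, -0.009]
contact_force: [-0.0, 0.0, -0.6]
width: 0.0334
```

```bash
python3 - <<'E'
from h import *
goto(.493,-.1768,.0115,.077)
E
```

```text
from [ 0.4927 -0.1767  0.0136] phi 0.077 tilt 1.0 SHIFT [0.4 0.2 2.1] TURN -0.0 q [-0.47  0.42  1.9  -0.01  0.83 -0.54] w 0.0334 F [-0.   0.  -0.6] t 19.55
```

drive_tool --pt "0 0 0.7 0 -1" --pt "0 0 1.4 0 -1" --pt "0 0 1.4 0 -1"

```text
clock: 19.85
position: [0.4925, -0.1767, 0.0121]
ee_rot: [0.001, 0.999, 0.038, -0.009]
contact_force: [-0.1, -0.4, 0.5]
width: 0.0331
```

drive_tool --pt "0 0 0 0 -0.15" --pt "0 0 0 0 0.05" --pt "0 0 0 0 0.25" --pt "0 0 0 0 0.4" --pt "0 0 0 0 0.4"

```text
clock: 20.35
position: [0.4925, -0.1767, 0.0121]
ee_rot: [0.001, 0.999, 0.038, -0.009]
contact_force: [-0.5, 1.1, 0.0]
width: 0.0597
```

drive_tool --pt "0 0 -20 0 0.4" --pt "0 0 -65 0 0.4" --pt "0 0 -110 0 0.4" --pt "0 0 -155 0 0.4" --pt "0 0 -155 0 0.4"

```text
clock: 20.85
position: [0.4993, -0.1782, 0.1736]
ee_rot: [0.004, 0.999, 0.038, -0.003]
contact_force: [0.7, -0.2, 0.1]
width: 0.0597
```

```bash
python3 - <<'E'
from h import *
o,i,v=look('wrist',['dark_block','cork_pad'],{'dark_block':.004})
cv2.imwrite('pics/w10.png',v)
goto(.3689,.3517,.18,.921)
E
```

```text
dark_block 0.8 [270. 182.] xy [ 0.4925 -0.1778] yaw 0.076 rms 0.56 edge 0.0
cork_pad 0.61 [293. 170.] xy [ 0.493  -0.1785] yaw 0.08 rms 0.9 edge 0.0
from [ 0.4947 -0.176   0.1668] phi 0.077 tilt 1.05 SHIFT [ -85.2 -535.8  -12. ] TURN -0.844 q [-0.47  0.26  1.7  -0.01  1.2  -0.54] w 0.0599 F [-0.1  1.1 -0.2] t 21.0
```

View pics/w10.png

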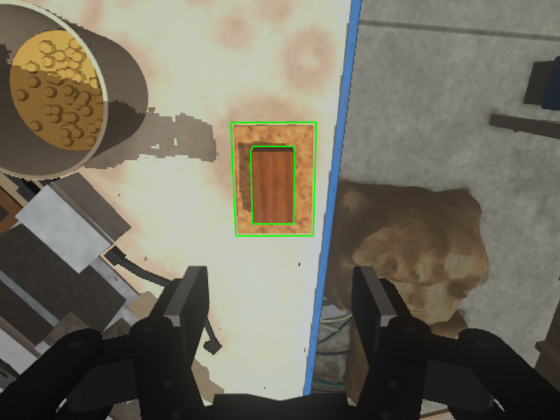

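drive_tool --pt "-7 -48 -3 -0.08 0.5" --pt "-15 -96 -6 -0.16 0.5" --pt "-23 -144 -9 -0.24 0.5" --pt "-31 -192 -12 -0.32 0.5" --pt "-39 -240 -12 -0.4 0.5"

```text
clock: 21.5
position: [0.4358, 0.0619, 0.1777]
ee_rot: [-0.002, 0.971, 0.237, -0.011]
contact_force: [0.4, 0.4, -1.2]
width: 0.0642
```

```bash
python3 - <<'E'
from h import *
goto(.3689,.3517,.18,.921)
E
```

```text
from [0.4358 0.0619 0.1777] phi 0.479 tilt 1.23 SHIFT [  74.2 -288.    -1.3] TURN -0.442 q [-0.02  0.12  1.85 -0.    1.19 -0.49] w 0.0642 F [ 0.4  0.4 -1.2] t 21.5
```

drive_tool --pt "12 -48 0 -0.09 0.6" --pt "25 -96 0 -0.18 0.6" --pt "37 -144 0 -0.27 0.6" --pt "50 -192 0 -0.36 0.6" --pt "62 -240 0 -0.44 0.6"

```text
clock: 22.0
position: [0.3782, 0.3047, 0.1765]
ee_rot: [-0.004, 0.895, 0.445, -0.012]
contact_force: [1.8, -0.0, -0.8]
width: 0.0685
```

```bash
python3 - <<'E'
from h import *
goto(.3689,.3517,.18,.921)
E
```

```text
from [0.3782 0.3047 0.1765] phi 0.923 tilt 1.44 SHIFT [ 31.8 -35.9  -3.5] TURN 0.002 q [ 0.53  0.19  1.76  0.01  1.21 -0.4 ] w 0.0685 F [ 1.8 -0.  -0.8] t 22.0
```

drive_tool --pt "32 -36 0 0 0.6" --pt "32 -36 0 0 0.6" --pt "32 -36 0 0 0.6"

```text
clock: 22.3
position: [0.3672, 0.3518, 0.1743]
ee_rot: [-0.003, 0.895, 0.447, -0.014]
contact_force: [-0.5, 0.4, -0.5]
width: 0.0685
```

```bash
python3 - <<'E'
from h import *
o,i,v=look('wrist',['square_packer'])
cv2.imwrite('pics/w11.png',v)
p=o['square_packer'];a=p[2]
while a<.5:a+=np.pi/2
goto(p[0],p[1],.007,a)
E
```

```text
Traceback (most recent call last):
KeyError: 'square_packer'
```

View pics/w11.png

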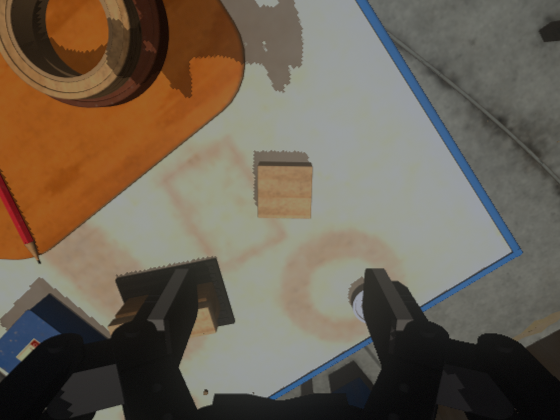

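```bash
python3 - <<'E'
from h import *
for k in range(3):
    o,i,v=look('wrist',['square_packer'])
    if o: break
cv2.imwrite('pics/w12.png',v)
p=o['square_packer'];a=p[2]
while a<.5:a+=np.pi/2
goto(p[0],p[1],.007,a)
E
```

```text
square_packer 0.64 [286. 187.] xy [0.3683 0.3518] yaw 0.905 rms 0.5 edge 0.0
from [0.369  0.3503 0.1759] phi 0.921 tilt 1.51 SHIFT [  4.2   1.5 168.9] TURN 0.016 q [ 0.61  0.23  1.72  0.01  1.22 -0.31] w 0.0682 F [-0.3 -0.5 -0.1] t 22.5
```

View pics/w12.png

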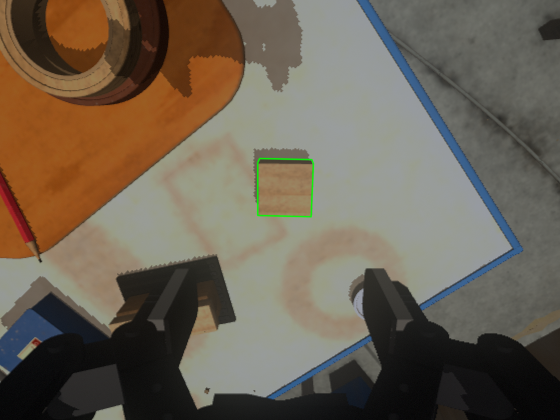

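drive_tool --squeeze 30 --pt "1 0.5 45 0.016 0.6" --pt "2 1 90 0.016 0.6" --pt "3 1.5 130 0.016 0.6" --pt "4 1.5 155 0.016 0.6" --pt "4 1.5 165 0.016 0.6"

```text
clock: 23.0
position: [0.3673, 0.3492, 0.0086]
ee_rot: [-0.003, 0.9, 0.436, -0.015]
contact_force: [-1.5, 0.5, 0.2]
width: 0.0683
```

drive_tool --pt "0 0 0 0 0.6" --pt "0 0 0 0 0.6"

```text
clock: 23.2
position: [0.3682, 0.3489, 0.0094]
ee_rot: [-0.003, 0.9, 0.435, -0.015]
contact_force: [0.2, -0.5, 0.6]
width: 0.0682
```

```bash
python3 - <<'E'
from h import *
goto(.3683,.3518,.006,.905)
E
```

```text
from [0.3682 0.3489 0.0094] phi 0.901 tilt 1.72 SHIFT [ 2.4 -1.7  3.4] TURN -0.004 q [ 0.61  0.42  1.93  0.01  0.82 -0.3 ] w 0.0682 F [ 0.2 -0.5  0.6] t 23.2
```

drive_tool --pt "2 -1.5 1 0 0.6" --pt "2 -1.5 1 0 0.5" --pt "2 -1.5 1 0 0.3" --pt "2 -1.5 1 0 0.1" --pt "2 -1.5 1 0 -0.1"

```text
clock: 23.7
position: [0.3684, 0.3517, 0.0091]
ee_rot: [-0.003, 0.9, 0.436, -0.014]
contact_force: [-0.9, -0.3, 5.4]
width: 0.044
```

drive_tool --pt "0 0 0 0 -0.4" --pt "0 0 0 0 -0.8" --pt "0 0 0 0 -1" --pt "0 0 0 0 -1"

```text
clock: 24.1
position: [0.3684, 0.3517, 0.0091]
ee_rot: [-0.003, 0.9, 0.436, -0.014]
contact_force: [-0.3, 0.4, 1.6]
width: 0.0443
```

drive_tool --pt "0 0 -15 0 -1" --pt "0 0 -55 0 -1" --pt "0 0 -100 0 -1" --pt "0 0 -145 0 -1" --pt "0 0 -170 0 -1"

```text
clock: 24.6
position: [0.3745, 0.3538, 0.1825]
ee_rot: [-0.003, 0.9, 0.436, -0.012]
contact_force: [-0.1, 1.0, 0.1]
width: 0.0445
```

```bash
python3 - <<'E'
from h import *
goto(.4927,-.1778,.18,.077)
E
```

```text
from [0.3745 0.3538 0.1825] phi 0.902 tilt 1.39 SHIFT [-343.5  422.6    1.9] TURN 0.825 q [ 0.61  0.23  1.69  0.01  1.24 -0.29] w 0.0445 F [-0.1  1.   0.1] t 24.6
```

drive_tool --pt "-30 37 0 0.07 -1" --pt "-60 74 0 0.14 -1" --pt "-90 111 0 0.21 -1" --pt "-120 148 0 0.28 -1" --pt "-150 185 0 0.36 -1"

```text
clock: 25.1
position: [0.4263, 0.1196, 0.1821]
ee_rot: [-0.001, 0.964, 0.266, -0.012]
contact_force: [1.5, -0.9, -0.2]
width: 0.0441
```

```bash
python3 - <<'E'
from h import *
goto(.4927,-.1778,.18,.077)
E
```

```text
from [0.4263 0.1196 0.1821] phi 0.539 tilt 1.39 SHIFT [-95.6 289.3   1.8] TURN 0.462 q [ 0.12  0.13  1.83 -0.    1.21 -0.42] w 0.0441 F [ 1.5 -0.9 -0.2] t 25.1
```

drive_tool --pt "-15 46 0 0.08 -1" --pt "-30 92 0 0.16 -1" --pt "-45 138 0 0.24 -1" --pt "-60 184 0 0.32 -1" --pt "-76 230 0 0.4 -1"

```text
clock: 25.6
position: [0.479, -0.1188, 0.1816]
ee_rot: [0.001, 0.998, 0.067, -0.012]
contact_force: [0.1, 0.4, -0.6]
width: 0.0443
```

```bash
python3 - <<'E'
from h import *
goto(.4927,-.1778,.18,.077)
E
```

```text
from [ 0.479  -0.1188  0.1816] phi 0.135 tilt 1.39 SHIFT [ 5.7 60.3  1.5] TURN 0.058 q [-0.37  0.2   1.74 -0.01  1.22 -0.51] w 0.0443 F [ 0.1  0.4 -0.6] t 25.6
```

drive_tool --pt "3 30 0 0.03 -1" --pt "6 60 0 0.058 -1" --pt "6 60 0 0.058 -1" --pt "6 60 0 0.058 -1"

```text
clock: 26.0
position: [0.4926, -0.1776, 0.1808]
ee_rot: [0.001, 0.999, 0.038, -0.013]
contact_force: [0.4, -0.1, 0.5]
width: 0.0442
```

```bash
python3 - <<'E'
from h import *
s=manip.get_state();zb=s['position'][2]-.009
o,i,v=look('wrist',['square_packer','dark_block','cork_pad'],{'square_packer':zb,'dark_block':.004})
cv2.imwrite('pics/w13.png',v)
goto(.4927,-.178,.04,.077)
E
```

```text
square_packer 0.7 [282. 281.] xy [ 0.4926 -0.1773] yaw -1.492 rms 1.35 edge 0.0
dark_block 0.76 [285. 181.] xy [ 0.4924 -0.1775] yaw 0.079 rms 0.49 edge 0.0
cork_pad 0.94 [287. 149.] xy [ 0.4931 -0.1789] yaw 0.082 rms 11.73 edge 0.0
from [ 0.4926 -0.1762  0.1815] phi 0.078 tilt 1.41 SHIFT [  3.4   1.6 141.4] TURN 0.001 q [-0.47  0.24  1.68 -0.01  1.24 -0.54] w 0.0442 F [-0.1  0.1  0.2] t 26.2
```

View pics/w13.png

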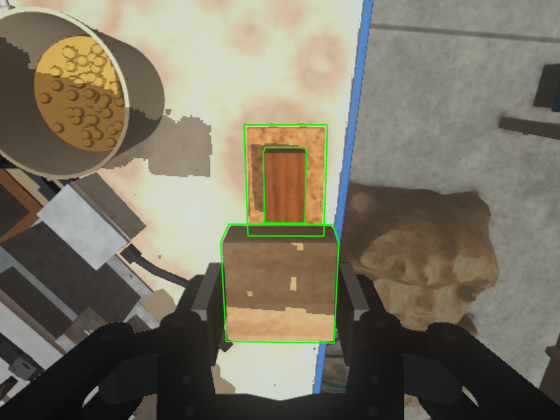

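drive_tool --pt "1 0 45 0 -1" --pt "2 0 90 0 -1" --pt "3 0.5 120 0 -1" --pt "3 0.5 135 0 -1" --pt "3 0.5 138 0 -1"

```text
clock: 26.7
position: [0.4907, -0.1752, 0.0416]
ee_rot: [0.0, 0.999, 0.04, -0.014]
contact_force: [-0.3, 0.0, -0.3]
width: 0.0443
```

drive_tool --pt "0 0 0 0 -1" --pt "0 0 0 0 -1"

```text
clock: 26.9
position: [0.4912, -0.175, 0.0425]
ee_rot: [0.0, 0.999, 0.04, -0.014]
contact_force: [0.1, -0.6, -0.7]
width: 0.0438
```

```bash
python3 - <<'E'
from h import *
goto(.4924,-.1773,.037,.077)
E
```

```text
from [ 0.4912 -0.175   0.0425] phi 0.081 tilt 1.57 SHIFT [1.1 2.4 5.4] TURN 0.004 q [-0.47  0.39  1.87 -0.02  0.91 -0.54] w 0.0438 F [ 0.1 -0.6 -0.7] t 26.9
```

drive_tool --pt "1 2.2 0 0.004 -1" --pt "1 2.2 1.5 0.004 -1" --pt "1 2.2 3 0.004 -1" --pt "1 2.2 3 0.004 -1"

```text
clock: 27.3
position: [0.4922, -0.1771, 0.0395]
ee_rot: [0.0, 0.999, 0.038, -0.014]
contact_force: [-0.0, -0.3, -0.6]
width: 0.0444
```

```bash
python3 - <<'E'
from h import *
goto(.4924,-.1773,.037,.077)
E
```

```text
from [ 0.4922 -0.1771  0.0395] phi 0.077 tilt 1.56 SHIFT [0.2 0.2 2.5] TURN -0.0 q [-0.47  0.39  1.87 -0.02  0.9  -0.53] w 0.0444 F [-0.  -0.3 -0.6] t 27.3
```

drive_tool --pt "0 0 0.7 0 -1" --pt "0 0 1.5 0 -1" --pt "0 0 1.5 0 -1"

```text
clock: 27.6
position: [0.4921, -0.1771, 0.0379]
ee_rot: [0.0, 0.999, 0.038, -0.014]
contact_force: [-0.5, 0.7, -0.7]
width: 0.0439
```

drive_tool --pt "0 0 0.5 0 -1" --pt "0 0 1 0 -1" --pt "0 0 1 0 -1"

```text
clock: 27.9
position: [0.4922, -0.1772, 0.0373]
ee_rot: [0.0, 0.999, 0.038, -0.014]
contact_force: [0.0, 0.5, 4.2]
width: 0.0441
```

Contact at the expected height, so I'm releasing the packer.

drive_tool --pt "0 0 0 0 0.1" --pt "0 0 0 0 0.2" --pt "0 0 0 0 0.3" --pt "0 0 0 0 0.5" --pt "0 0 0 0 0.6"

```text
clock: 28.4
position: [0.4921, -0.1772, 0.0372]
ee_rot: [0.0, 0.999, 0.038, -0.014]
contact_force: [0.5, 0.2, 0.4]
width: 0.0679
```

drive_tool --pt "0 0 0 0 0.6" --pt "1 0 -20 0 0.6" --pt "2 0 -60 0 0.6" --pt "2 0 -105 0 0.6" --pt "3 0 -145 0 0.6"

```text
clock: 28.9
position: [0.4991, -0.1766, 0.1839]
ee_rot: [0.0, 0.999, 0.038, -0.014]
contact_force: [0.7, -0.6, -0.2]
width: 0.0684
```

drive_tool --pt "0 0 0 0 0.6" --pt "0 0 0 0 0.6"

```text
clock: 29.1
position: [0.4995, -0.1768, 0.1849]
ee_rot: [0.001, 0.999, 0.038, -0.012]
contact_force: [-0.6, 0.1, -0.8]
width: 0.0682
```

```bash
python3 - <<'E'
from h import *
o,i,v=look('wrist',['square_packer','dark_block','cork_pad'],{'square_packer':.028,'dark_block':.004})
cv2.imwrite('pics/w14.png',v)
goto(.4,0.05,.26,.077)
E
```

```text
square_packer 0.8 [276. 189.] xy [ 0.4922 -0.1764] yaw 0.084 rms 0.9 edge 0.0
dark_block 0.7 [274. 151.] xy [ 0.4763 -0.1346] yaw 1.504 rms 5.36 edge 0.0
cork_pad 0.76 [282. 149.] xy [ 0.4932 -0.178 ] yaw 0.084 rms 0.71 edge 0.0
from [ 0.4979 -0.1761  0.1821] phi 0.077 tilt 1.74 SHIFT [ -82.7 -233.1  -74.9] TURN -0.0 q [-0.46  0.25  1.66 -0.01  1.25 -0.53] w 0.0681 F [ 0.2  1.2 -0. ] t 29.3
```

View pics/w14.png

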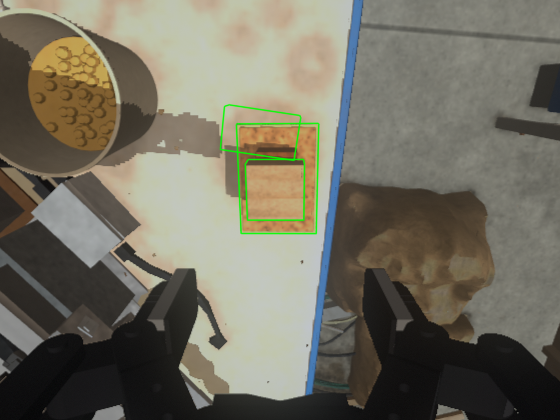

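drive_tool --pt "-20 -35 -25 0 0.6" --pt "-40 -70 -50 0 0.6" --pt "-60 -105 -75 0 0.6" --pt "-80 -140 -75 0 0.6" --pt "-110 -180 -75 0 0.6"

```text
clock: 29.8
position: [0.3768, -0.0042, 0.2603]
ee_rot: [-0.001, 0.999, 0.038, -0.015]
contact_force: [0.1, 1.4, -0.2]
width: 0.0682
```

drive_tool --pt "0 0 0 0 0.6" --pt "0 0 0 0 0.6" --pt "0 0 0 0 0.6"

```text
clock: 30.1
position: [0.3772, -0.0046, 0.2598]
ee_rot: [-0.0, 0.999, 0.038, -0.015]
contact_force: [-0.4, -0.3, 0.6]
width: 0.0683
```

```bash
python3 - <<'E'
from h import *
o,i,v=look('top',list(D),{'batten':.036,'long_block':.006,'dark_block':.004,'square_packer':.028})
cv2.imwrite('pics/t15.png',cv2.resize(v[130:340,90:450],None,fx=2.2,fy=2.2,interpolation=2))
img=manip.get_image('scene');cv2.imwrite('pics/s15.png',cv2.resize(img[120:330,170:390],None,fx=2.8,fy=2.8,interpolation=2))
s=manip.get_state();print(s['position'],s['qd'].round(3),s['contact_force'])
E
```

```text
rubber_pad 0.95 [227. 228.] xy [0.3966 0.1979] yaw -0.416 rms 4.3 edge 0.0
rubber_pad 0.28 [383. 245.] xy [ 0.3528 -0.1362] yaw 0.975 rms 5.52 edge 0.0
cork_pad 0.96 [412. 186.] xy [ 0.4966 -0.1777] yaw 0.075 rms 3.4 edge 0.0
batten 0.96 [225. 217.] xy [0.3977 0.1977] yaw -0.417 rms 0.43 edge 0.0
square_packer 0.6 [407. 175.] xy [ 0.4922 -0.1803] yaw 0.085 rms 1.89 edge 0.0
bearing 0.75 [162. 171.] [0.5089 0.3388 0.012 ]
parts_box 0.81 [271. 226.] xy [0.3708 0.0712] yaw -1.394 rms 5.12 edge 0.0
glue_tub 0.81 [382. 242.] [ 0.3443 -0.1158  0.092 ]
spanner 0.93 [325. 247.] [ 0.3421 -0.0166  0.009 ]
spanner 0.69 [268. 227.] [0.3854 0.1037 0.009 ]
[ 0.37679046 -0.00423987  0.26032462] [ 0.    -0.002 -0.001 -0.     0.001 -0.   ] [ 0.01771901 -0.03986161  0.56072626]
```

View pics/t15.png

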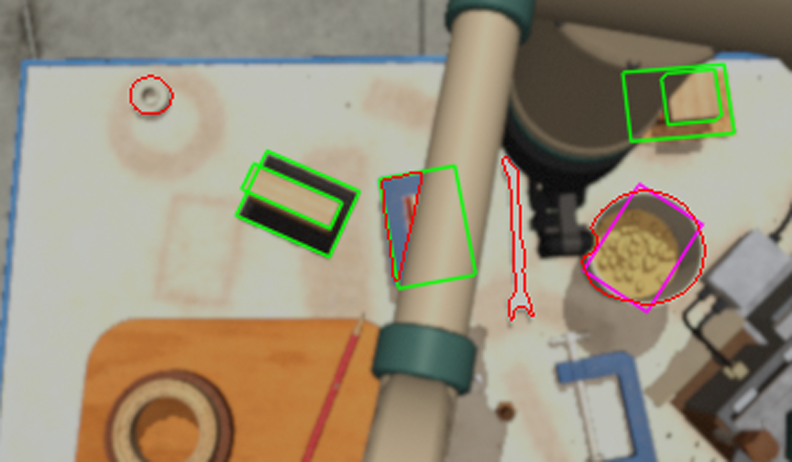

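View pics/s15.png

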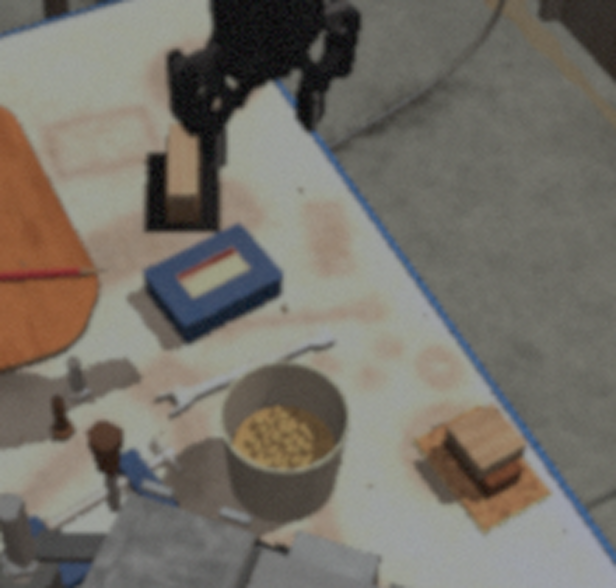

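```bash
python3 -c "
from rig import manip
print(manip.sign_off())"
```

```text
the job is handed in; nothing more can be done
None
```

Both rests are built in the order asked, and I handed the job in at about 31 s on the robot's clock.

**Rubber pad:** the long block lies lengthwise on the pad with the batten on top. The wrist camera put both within about 1.5 mm of the pad's centre and of each other, with yaw within about 0.01 rad. The top camera agreed for the batten, 0.6 mm from the pad centre it measured at the start.

**Cork pad:** the dark block was within about 1 mm of the pad's centre. The packer sits on it about 1.3 mm off along its length and under 1 mm across, square to within 0.01 rad. It is about 2 mm from the pad's centre.

**Bystanders:** in the last scene and top pictures, the tin, tub and spanner show no visible change. The bearing shows unmoved in the top picture. The arm is parked clear of everything.

**Checks that failed or disagreed:**
- The top and wrist cameras differ by a steady 3 mm or so in y, so I centred everything relative to the pads.
- In the last top picture the arm hid part of the tin and cork pad, so their outlines there were poor. The network did not report the two lower blocks in that picture either.
- The tool had drifted to about 1.7° of tilt by the end. The packer lay flat after release, as far as the pictures show.
- The dark block touched the cork with about 22 N on its first descent. I raised and re-centred it before letting go.

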